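Shingle a set of lino blocks in the galley

ROBOT

A 7-joint arm with a two-finger parallel gripper is mounted at the origin on the work surface. World frame = base frame: x ahead of the robot, y to its left, z up, the work surface at z = 0. Lengths are in m, angles in rad, forces in N, time in s.
With the tool pointing down it reaches from about 0.4 to 0.9 m from the base axis. Payload 5.6 kg.
Tool frame: the origin (TCP) lies at the very end of the fingers, on their centre line; the grasp point (between the pads) lies 19 mm behind it (bot.hold_point_z is the distance from the TCP to the grasp point, in m); z points along the fingers, y is the line along which they close (so a half turn about z gives the same grasp; the last joint's range is limited). The gripper opens to 92 mm and grips with 3 to 60 N. Pads are 20 mm wide; open, the fingers measure 128 mm over their backs; the gripper's body (75 mm by 189 mm) begins 69 mm behind the grasp point.
Start: joints at [-1.221, 0.468, -0.012, 1.603, 0.006, 1.071, -0.056], TCP at [0.249, 0.6, 0.215] pointing down, gripper open.
Joint ranges: [-2.53, 2.53], [-0.31, 2.02], [-1.57, 1.55], [0.28, 2.44], [-1.29, 4.43], [0.15, 1.84], [-2.92, 2.92]. Speed limits (rad/s): [2.57, 2.57, 3.14, 3.14, 3.14, 3.14, 3.14].

INTERFACE

Orientations are given as a 3x3 rotation matrix whose columns are the frame's x, y, z axes.
In Python, from station import readout, camera, workorder, bot gives the robot as it stands.
- The arm moves only by the shell command python3 -m inch 'ROWS' [OPENING] [FORCE]. ROWS is JSON, a list of rows, each a list of 2 entries, a list of its own where there are three numbers: the shift along the tool's x, y, z in m, then the turn about the tool's z in degrees. In form: [[[tx, ty, tz], twist], ...]. A call has 1 to 20 rows; each row shifts and turns the commanded pose from where the row before left it, along the tool's axes as they then stand; what a row does not reach is not made up. A row lasts 1/10 s, in which the tool goes at most 50 mm and 8.59 degrees, less where a joint would pass 70% of its speed; a pose out of reach is approached as far as the arm can. A call is refused whole if a number of a shift passes 0.05 or a number of a turn 8.59, either way. A call with a gripper value outside its range is refused whole. OPENING is the closure, from 0 (fully open) to 1 (shut), set as the call begins (- or left out, the last holds). The fingers move at their own pace and stop on an object; FORCE is the grip in N (left out, the last holds). Time passes only in rows, so rows that do not move let the fingers close. It gives the time, the measured TCP pose, the force, the opening and the grip force at its end, in the units of the state.
- readout.get_obs(): the state, without advancing time (a new reading comes with each control period).
- camera(name): name is "side" or "top"; returns a dict with "pixels" (480x640x3 uint8, red, green, blue), "fovy" (degrees; the focal length in pixels is half the picture's height over the tangent of half this angle, whatever the lens; pixels are square), "cx", "cy" (the principal point, pixels), "k1" (the pictures are not rectified: a ray, as slopes to the right and down, at radius r is drawn at 1 + k1 r^2 times it, then the intrinsics apply), "rvec" (rotation vector, rad) and "tvec" (3), from world to camera coordinates, as OpenCV has them. Camera axes: x right, y down, z forward; pixel columns grow to the right and rows downward; lengths in m; the calibration is good to about 2 mm. A picture is of the moment at which its call begins. There is no depth.
- workorder.finish_job(): hands the job in; it is judged then, once.
The state is a dict: "time": time; "joints": joint angles; "qd": joint speeds; "tau": joint torques, N m; "position": TCP position; "tcp_rot": TCP orientation; "contact_force": force on the tool from outside, world axes, zero at the start; "moment": the same for the moment, N m; "finger_gap": finger opening in m; "grip_force": force on a finger pad.
Only numpy, scipy, OpenCV 4.12 (cv2) and the standard library are available. Lean on these libraries where they do the work, as an engineer would, in place of code of your own. Each camera call takes 0.05 s, during which the arm holds its last target. There are 200 camera calls.

TASK

Set out the three lino blocks for the next print run, shingled down the galley in printing order: the first already lies at its head and stays there, next comes the block lying on the glass, and last the one kept in the block box, whose loose cover board you slide aside and leave lying on the glass next to the box. Lay each block down gently, carved face up and in line with the first, its upper end resting on the block before with about a third of its length overlapping, and its lower end down on the galley floor. Do not disturb the ink tin, the jar or the ink knife.

Things in the scene. Friction and masses are not known exactly. Their poses are not given: they have to be found in the camera images.
- galley: Printer's galley: a shallow three-sided bright metal tray, fixed, 330 mm long and 144 mm wide inside. Its origin lies at bench height at the middle of the inside face of the head wall (the closed short side); its x axis runs down the middle of the tray to the open end, y across, z up. The floor's upper face is 3 mm above the bench; the three walls are 3 mm thick and stand 14 mm above the bench.
- block1_mid (a point): Centre of the first lino block, which lies flat on the galley floor with one short end about 8 mm from the head wall. Every block is a plain rectangular slab 110 mm long (x), 56 mm wide (y), 9 mm thick (z, out of the carved face): 3 mm of dark grey lino with a cut pattern, on 6 mm of birch plywood; about 55 g. On this one a leaf is cut. Its x axis points down the galley.
- block2_mid (a point): Centre of the second lino block (rows of zigzag waves cut in it), the same size and axes as the first; it lies flat, face up, on the bench between the robot and the galley.
- block3_mid (a point): Centre of the third lino block (rows of short slanting strokes cut in it), the same size and axes as the first; it lies flat, face up, on the floor of one of the two pockets of the block box, under the cover, its length along the pocket (the box's x). The other pocket holds a small round baren (a wooden rubbing disc, 82 mm across and 19 mm high), which can stay there.
- block_box: Open plywood block box, fixed, 138 mm (x) by 234 mm (y) by 30 mm high; origin at bench height under its centre, z up. Walls, floor and the one divider are 6 mm thick; the divider lies along x and leaves two pockets, each 126 mm (x) by 108 mm (y) and 24 mm deep, centred at y = +57 mm and -57 mm.
- cover_batten (a point): Centre of the wooden batten on the loose cover board of the block box. The batten is 80 mm long (x), 18 mm wide (y) and 22 mm high, in the middle of the board's upper face. The board is brown hardboard, 142 mm (x) by 238 mm (y), 5 mm thick, about 160 g, and lies loose on the box's rim with nothing to hold it; its underside is 16 mm below this point, the batten's top 11 mm above.
- ink_tin: Bystander: round metal ink tin with a paper band, 96 mm across, 74 mm high, standing on the bench; origin under its centre.
- jar: Bystander: amber glass jar with a brass cap, 64 mm across, 95 mm high, standing on the bench; origin under its centre.
- ink_knife: Bystander: ink knife with a dark wooden handle and a steel blade, 223 mm long (x, the blade to +x), 30 mm wide, 12 mm high, lying flat on the bench; origin about the middle of its length, at bench height.
Things that resemble listed ones, but are neither listed nor needed, are in the scene too. What is shaped like the part that bears block2_mid but blue or purple is not meant.

How it is judged:
On the way:
1. the second block is laid on the first: its end on it, leaning down to the galley floor (x of block2_mid in the frame of block1_mid between 0.058 and 0.092 m and angle between block2_mid's own z axis and vertical between 0.05 and 0.22 rad and z of block2_mid in the frame of galley below 0.018 m and contact force between block2 and the fingers below 0.05 N), for 0.2 s.
At the end, for the whole second after the job is handed in: Block 1 unmoved (10 mm); blocks 2 and 3 face up, each leaning on the one before, 18 to 52 mm overlap, low end on the galley floor, in line with block 1 (15 and 20 mm sideways, 8.5 degrees); cover at rest lying beside the box, batten 100 to 360 mm from the box's centre (distance of block1_mid from where it was at the start of the episode below 0.01 m and angle between block1_mid's own z axis and vertical below 0.03 rad and angle between the x axis of block1_mid and the x axis of galley, either way round below 0.1 rad and x of block2_mid in the frame of block1_mid between 0.058 and 0.092 m and y of block2_mid in the frame of block1_mid between -0.015 and 0.015 m and angle between block2_mid's own z axis and vertical between 0.05 and 0.22 rad and angle between the y axis of each of block2_mid, block3_mid and the y axis of block1_mid, either way round below 0.15 rad and z of each of block2_mid, block3_mid in the frame of galley below 0.018 m and x of block3_mid in the frame of block1_mid above 0.11 m and horizontal distance between block3_mid and block2_mid between 0.058 and 0.092 m and y of block3_mid in the frame of block1_mid between -0.02 and 0.02 m and angle between block3_mid's own z axis and vertical between 0.05 and 0.22 rad and linear speed of each of block2, block3, cover below 0.01 m/s and angle between cover_batten's own z axis and vertical below 0.35 rad and height (world z) of cover_batten between 0 and 0.04 m and horizontal distance between cover_batten and block_box between 0.1 and 0.36 m); the robot touches nothing.
It fails at once if the ink tin, the jar or the ink knife is disturbed (moved over 20 mm) (distance of any of ink_tin, jar, ink_knife from where it was at the start of the episode above 0.02 m).
It fails at once if a block is pressed hard on the one before (over 25 N) (contact force between block2 and block1 above 25 N or contact force between block3 and block2 above 25 N).
It fails at once if the second block is dropped into the galley from over about 13 mm (falls there at over 0.5 m/s) (z of block2_mid in the frame of galley below 0.035 m and x of block2_mid in the frame of galley between 0 and 0.33 m and y of block2_mid in the frame of galley between -0.075 and 0.075 m and linear speed of block2 above 0.5 m/s).
It fails at once if the third block is dropped into the galley from over about 13 mm (falls there at over 0.5 m/s) (z of block3_mid in the frame of galley below 0.035 m and x of block3_mid in the frame of galley between 0 and 0.33 m and y of block3_mid in the frame of galley between -0.075 and 0.075 m and linear speed of block3 above 0.5 m/s).
It also fails if it takes over 67 s, if anything falls off the work surface, if the arm or the gripper's body presses on something with over 40 N, if the wrist force passes 120 N, or if a joint passes its speed limit or range.

## Working session

There is one attempt and no reset: what is moved stays moved. The work goes in short steps, Python scripts to look and compute and a shell command to move; the robot and the scene stay as the last step left them, time stands still between calls to the robot, and variables do not carry over. Pictures are saved under pics/ and viewed, at most 10 in all, crops included, and the job is handed in when it is done.

```bash
ls; mkdir -p pics; python3 - <<'E'
from station import readout, camera, workorder, bot
import cv2,numpy as np
o=readout.get_obs(); print(o['time'],o['position'],o['tcp_rot'],o['finger_gap'])
for n in('side','top'):
    c=camera(n); cv2.imwrite(f'pics/{n}0.png',c['pixels'][:,:,::-1]); print({k:v for k,v in c.items() if k!='pixels'})
E
```

```text
pics
0.0 [0.24864156 0.5999549  0.21363908] [[-9.23810608e-01  3.82849377e-01 -5.61858019e-04]
 [ 3.82849776e-01  9.23809183e-01 -1.62537407e-03]
 [-1.03223852e-04 -1.71664502e-03 -9.99998521e-01]] 0.09198129974823477
{'fovy': 49.97456160455694, 'cx': 315.51691177380326, 'cy': 238.39937346297933, 'k1': 0.0001682733481683222, 'rvec': array([ 2.04968846, -0.6504566 ,  0.33395606]), 'tvec': array([-0.47749158,  0.19698195,  0.96575233])}
{'fovy': 42.43474040068471, 'cx': 325.2937173796302, 'cy': 238.6707720047472, 'k1': 0.006698188838827013, 'rvec': array([ 2.11908219, -2.17891475,  0.15110402]), 'tvec': array([-0.03306495,  0.52549992,  1.24681778])}
```

View pics/top0.png

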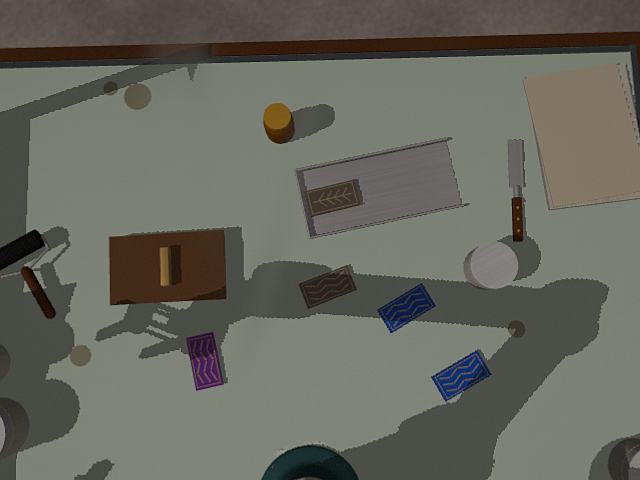

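View pics/side0.png

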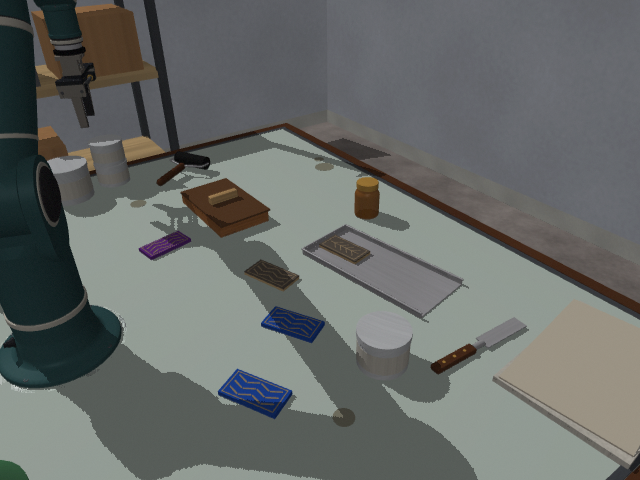

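The top view shows the galley with its head at (305,205) and open end at (460,170), and block 1 (leaf) at (334,197). The box with its brown cover is at (168,266), batten at (170,265). The jar is at (278,122), the tin at (491,265) and the knife at (516,190).
Candidates for block 2 are the grey waves block (328,286), blue blocks (406,308) and (461,375), and purple block (205,361). I choose the grey one at (328,286), because blue and purple are excluded.

```bash
cat > h.py <<'E'
import numpy as np,cv2
from station import readout,camera,bot
def K(c):
    f=240/np.tan(np.radians(c['fovy']/2)); return np.array([[f,0,c['cx']],[0,f,c['cy']],[0,0,1]])
def cast(c,uv,z):
    uv=np.array(uv,float).reshape(-1,1,2)
    n=cv2.undistortPoints(uv,K(c),np.array([c['k1'],0,0,0.]))[:,0]
    R=cv2.Rodrigues(c['rvec'])[0]; o=-R.T@c['tvec']
    d=np.c_[n,np.ones(len(n))]@R
    return o+d*((z-o[2])/d[:,2])[:,None]
def proj(c,P):
    return cv2.projectPoints(np.array(P,float).reshape(-1,1,3),c['rvec'],c['tvec'],K(c),np.array([c['k1'],0,0,0.]))[0][:,0]
def rect(c,mask,seed,z):
    n,l=cv2.connectedComponents(mask.astype(np.uint8)); m=(l==l[seed[1],seed[0]])
    k=max(cv2.findContours(m.astype(np.uint8),0,1)[0],key=cv2.contourArea)[:,0]
    P=cast(c,k,z)[:,:2]; r=cv2.minAreaRect((P*1000).astype(np.float32)); b=cv2.boxPoints(r)
    e=[b[1]-b[0],b[2]-b[1]]; e=max(e,key=np.linalg.norm)
    return np.round(r[0],1),np.round(sorted(r[1]),1),np.round(np.degrees(np.arctan2(e[1],e[0]))%180,1)
E
python3 - <<'E'
from h import *
c=camera('top'); p=c['pixels']; hsv=cv2.cvtColor(p,cv2.COLOR_RGB2HSV)
for n,(u,v) in dict(b2=(328,286),b1=(334,197),cov=(140,270),glass=(270,220),shadow=(290,275),shadow2=(360,280),floor=(410,180)).items(): print(n,hsv[v-1:v+2,u-1:u+2].reshape(-1,3).mean(0).round())
print('galley walls',cast(c,[(297,170),(311,237),(468,205),(451,139)],.014).round(4).tolist())
print('jar',cast(c,[(278,112)],.095),'tin',cast(c,[(492,265)],.074),'knife',cast(c,[(516,140),(518,241)],.01))
a=p[120:320,230:480,::-1];a=cv2.resize(a,(800,600)[:2] if 0 else (750,600),interpolation=cv2.INTER_CUBIC);cv2.imwrite('pics/cropA.png',a)
b=p[210:320,90:250,::-1];cv2.imwrite('pics/cropB.png',cv2.resize(b,(800,550),interpolation=cv2.INTER_CUBIC))
E
```

```text
b2 [16. 75. 46.]
b1 [16. 93. 90.]
cov [ 13. 164.  66.]
glass [ 42.  22. 128.]
shadow [45. 23. 78.]
shadow2 [42. 23. 77.]
floor [ 27.  15. 106.]
galley walls [[0.6781, 0.0089, 0.014], [0.532, -0.0176, 0.014], [0.5914, -0.3534, 0.014], [0.7374, -0.3253, 0.014]]
jar [[0.77967594 0.04165148 0.095     ]] tin [[ 0.45661231 -0.37968701  0.074     ]] knife [[ 0.73235083 -0.46665198  0.01      ]
 [ 0.51177184 -0.45534331  0.01      ]]
```

View pics/cropA.png

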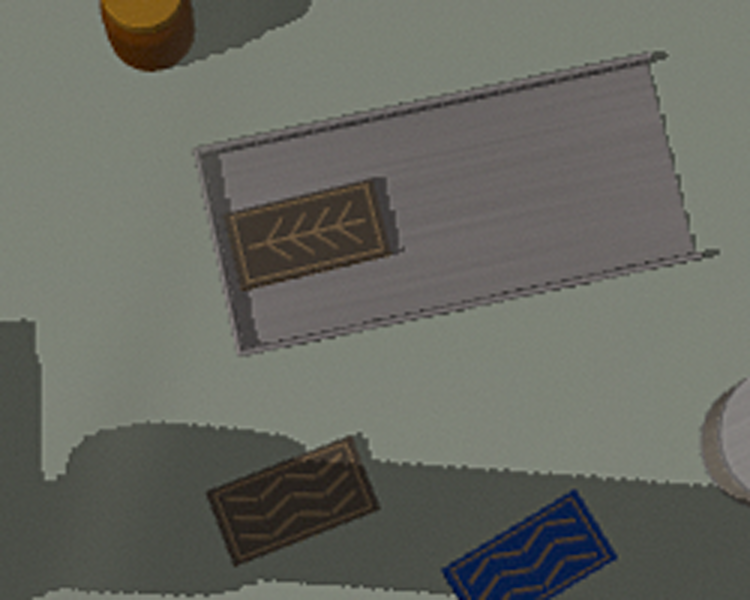

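View pics/cropB.png

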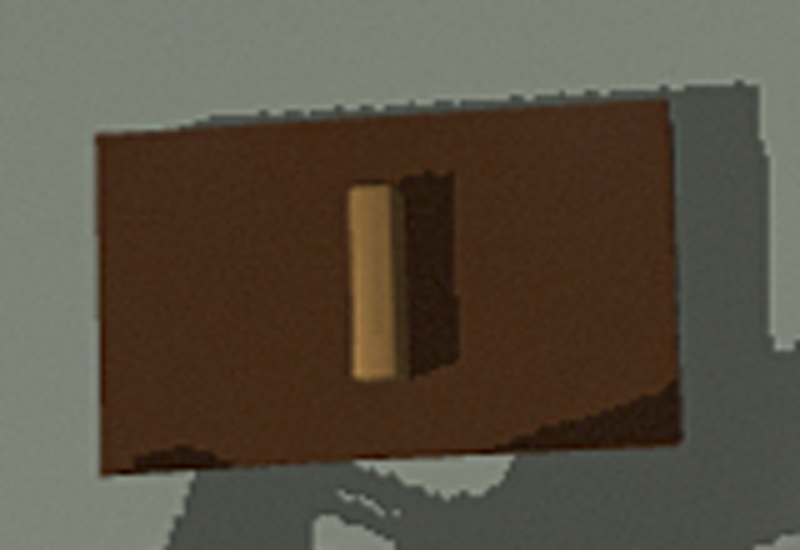

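The grey waves block is confirmed in crop A, with corners near crop (207,491),(352,437),(380,508),(236,565). The leaf block and galley show clearly. The cover's corners in crop B are (97,133),(668,100),(682,443),(101,475), with the batten top at (350..394,184..381).

```bash
cat >> h.py <<'E'
def quad(c,uv,z,name=''):
    P=cast(c,uv,z); m=P[:,:2].mean(0); L=[np.linalg.norm(P[i]-P[(i+1)%4]) for i in range(4)]
    e=(P[1]+P[2]-P[0]-P[3]); a=np.degrees(np.arctan2(e[1],e[0]))
    print(name,'ctr',m.round(4),'sides',np.round(L,4),'yaw01',a.round(2)); return m,a
def go(x,y,z,yaw):
    """tool x yaw (deg, mod 180) ; twist first, then shift, printed in tool axes"""
    o=readout.get_obs(); R=o['tcp_rot']; cur=np.degrees(np.arctan2(R[1,0],R[0,0]))
    d=(cur-yaw+90)%180-90   # + about tool z (down) lowers world yaw
    a=np.radians(cur-d); c,s=np.cos(a),np.sin(a)
    v=np.array([x,y,z])-o['position']
    print('t',round(o['time'],2),'curyaw',cur.round(2),'twist',d.round(2),'shift',np.round([v@[c,s,0],v@[s,-c,0],-v[2]],4),'q7',o['joints'][6].round(2))
E
python3 - <<'E'
from h import *
c=camera('top'); A=lambda L:np.array(L)/3+[230,120]; B=lambda L:np.array(L)/5+[90,210]
off=-1/3
b2,a2=quad(c,A([(207,491),(352,437),(380,508),(236,565)])+off,.009,'b2')
b1,a1=quad(c,A([(230,213),(373,180),(390,252),(246,288)])+off,.012,'b1')
cv,ac=quad(c,B([(97,133),(668,100),(682,443),(101,475)])-.4,.035,'cover')
quad(c,B([(350,184),(394,185),(397,380),(354,381)])-.4,.057,'batten')
quad(c,A([(197,150),(655,55),(710,255),(240,354)])+off,.014,'galley')
G=cast(c,A([(197,150),(240,354),(710,255),(655,55)])+off,.014);print(G.round(4))
go(cv[0],cv[1],.15,ac-90)
print(proj(c,[(0.25,.6,.2)]))
E
```

```text
b2 ctr [ 0.4271 -0.0498] sides [0.1085 0.0534 0.108  0.0554] yaw01 -70.61
b1 ctr [ 0.6165 -0.0665] sides [0.105  0.0537 0.1056 0.0555] yaw01 -77.84
cover ctr [0.4749 0.2807] sides [0.2375 0.1427 0.2379 0.1418] yaw01 -88.36
batten ctr [0.4746 0.2806] sides [0.018  0.0796 0.0174 0.0804] yaw01 -91.62
galley ctr [ 0.6354 -0.1678] sides [0.3369 0.1508 0.3407 0.1508] yaw01 -79.58
[[ 0.6789  0.0124  0.014 ]
 [ 0.5306 -0.0148  0.014 ]
 [ 0.5923 -0.3499  0.014 ]
 [ 0.7398 -0.319   0.014 ]]
t 0.2 curyaw 157.49 twist -24.15 shift [-0.2169 -0.3258  0.064 ] q7 -0.06
[[-41.36970336 391.49287671]]
```

```bash
python3 -m inch '[[[0,0,0],-8],[[0,0,0],-8],[[0,0,0],-8],[[-0.03,-0.045,0.01],0],[[-0.03,-0.045,0.01],0],[[-0.03,-0.045,0.015],0],[[-0.03,-0.045,0.015],0],[[-0.03,-0.045,0.015],0],[[-0.03,-0.045,0.015],0],[[-0.03,-0.045,0.015],0],[[-0.007,-0.01,0.015],0],[[0,0,0],0],[[0,0,0],0]]' 0.55
python3 -c "
from h import *
go(.4747,.2807,.039,1.6)"
```

```text
time: 1.5
position: [0.451, 0.3142, 0.1147]
tcp_rot: [[-1.0, -0.027, -0.001], [-0.027, 1.0, 0.0], [0.001, 0.0, -1.0]]
contact_force: [-0.9, 0.7, 0.2]
finger_gap: 0.0412
grip_force: 0.0
t 1.5 curyaw -178.48 twist -0.08 shift [-0.0228 -0.0342  0.0757] q7 0.92
```

```bash
python3 -m inch '[[[-0.012,-0.017,0],0],[[-0.011,-0.017,0],0],[[0,0,0.02],0],[[0,0,0.02],0],[[0,0,0.02],0],[[0,0,0.01],0],[[0,0,0.006],0],[[0,0,0],0],[[0,0,0],0]]'
python3 - <<'E'
from h import *
go(.4747,.2807,.039,1.6)
c=camera('side');cv2.imwrite('pics/s1.png',cv2.resize(c['pixels'][130:280,140:340,::-1],(800,600)))
E
```

```text
time: 2.4
position: [0.4758, 0.2808, 0.0394]
tcp_rot: [[-1.0, -0.027, 0.001], [-0.027, 1.0, 0.001], [-0.001, 0.001, -1.0]]
contact_force: [0.0, 0.0, -0.4]
finger_gap: 0.0414
grip_force: 0.0
t 2.4 curyaw -178.47 twist -0.07 shift [ 0.0011 -0.0001  0.0004] q7 1.0
```

View pics/s1.png

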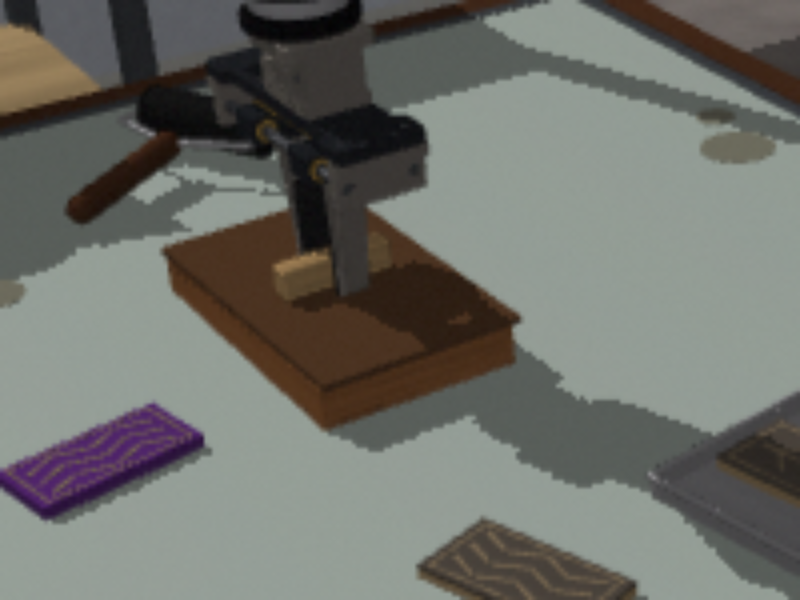

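The fingers straddle the batten (crop (340,260)), so I'll grip, lift, and carry the cover away from the robot.

```bash
python3 -m inch '[[[0,0,0],0],[[0,0,0],0],[[0,0,0],0],[[0,0,-0.01],0],[[0,0,-0.015],0],[[-0.02,0,0],0],[[-0.03,0,0],0],[[-0.03,0,0],0],[[-0.03,0,0],0],[[-0.03,0,0],0],[[-0.03,0,0],0],[[-0.015,0,0],0],[[0,0,0],0],[[0,0,0],0]]' 0.95 30
python3 - <<'E'
from h import *
c=camera('side');cv2.imwrite('pics/s2.png',cv2.resize(c['pixels'][110:260,160:360,::-1],(800,600)))
E
```

```text
time: 3.85
position: [0.6597, 0.2848, 0.064]
tcp_rot: [[-1.0, -0.026, -0.001], [-0.026, 1.0, 0.0], [0.001, 0.0, -1.0]]
contact_force: [0.0, 0.1, -1.6]
finger_gap: 0.0176
grip_force: 30.0
```

View pics/s2.png

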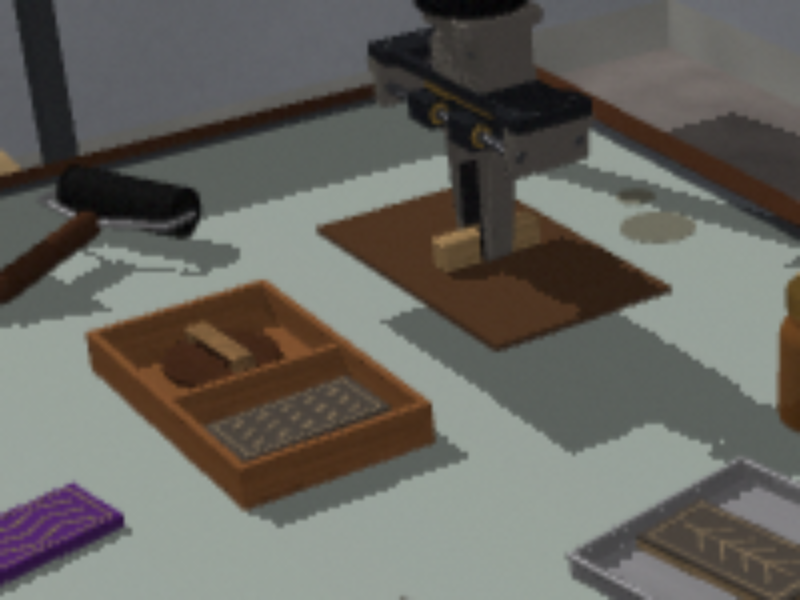

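The cover hangs level, clear of the box and jar. Block 3 (slanted strokes) is in the near pocket at crop (295,415). Next I'll lower the cover.

```bash
python3 -m inch '[[[0,0,0.02],0],[[0,0,0.02],0],[[0,0,0.008],0],[[0,0,0.003],0],[[0,0,0.003],0],[[0,0,0],0],[[0,0,0],0]]'; python3 -m inch '[[[0,0,0],0],[[0,0,0],0],[[0,0,-0.02],0],[[0,0,-0.04],0],[[0,0,-0.04],0]]' 0.55
python3 - <<'E'
from h import *
c=camera('top'); p=c['pixels']
go(.4271,-.0498,.1,19.4-0)
cv2.imwrite('pics/t3.png',cv2.resize(p[130:310,90:330,::-1],(800,600)))
E
```

```text
time: 4.6
position: [0.6608, 0.2851, 0.0105]
tcp_rot: [[-1.0, -0.026, 0.001], [-0.026, 1.0, 0.001], [-0.001, 0.001, -1.0]]
contact_force: [-0.7, 0.1, -1.4]
finger_gap: 0.0176
grip_force: 30.0
time: 5.1
position: [0.6602, 0.2848, 0.1118]
tcp_rot: [[-1.0, -0.026, -0.0], [-0.026, 1.0, -0.0], [0.0, -0.0, -1.0]]
contact_force: [0.6, 0.3, 0.2]
finger_gap: 0.0412
grip_force: 0.0
t 5.15 curyaw -178.52 twist -17.92 shift [ 0.3359 -0.2385  0.0207] q7 1.15
```

View pics/t3.png

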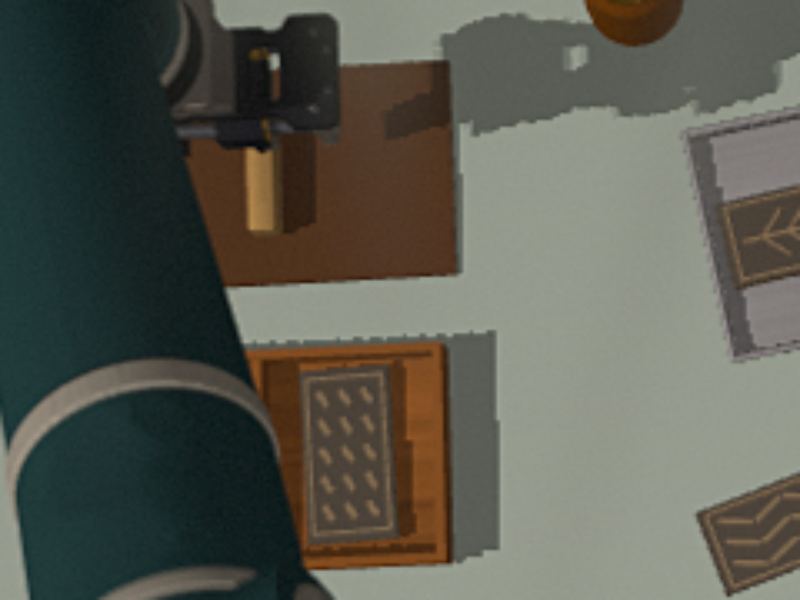

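The cover lies flat on the glass beside the box. Block 3's corners are at crop (299,374),(387,366),(397,539),(309,543). I'll go to block 2 now.

```bash
python3 -m inch '[[[0.024,-0.033,0],0],[[0.024,-0.033,0],0],[[0.024,-0.033,0],0],[[0.024,-0.033,0],0],[[0.024,-0.033,0],0],[[0.024,-0.033,0],0],[[0.024,-0.033,0],0],[[0.024,-0.033,0],0],[[0.024,-0.033,0],0],[[0.024,-0.033,0],0],[[0,0,0],8],[[0,0,0],8],[[0,0,0],8],[[0,0,0],8],[[0,0,0],8],[[0,0,0],8],[[0,0,0],8],[[0,0,0],8],[[0,0,0],8]]' 0.14
python3 - <<'E'
from h import *
c=camera('top'); p=c['pixels']
go(.4271,-.0498,.002,-70.6)
quad(c,np.array([(299,374),(387,366),(397,539),(309,543)])*.3+[90,130]-.35,.015,'b3 (yaw+90)')
E
```

```text
time: 7.05
position: [0.43, -0.0512, 0.111]
tcp_rot: [[-0.328, 0.945, 0.003], [0.945, 0.328, 0.001], [-0.0, 0.003, -1.0]]
contact_force: [-0.4, 0.3, 0.3]
finger_gap: 0.0787
grip_force: 0.0
t 7.1 curyaw 108.87 twist -0.53 shift [ 0.0022 -0.0022  0.1089] q7 0.5
b3 (yaw+90) ctr [0.4769 0.2292] sides [0.0558 0.1097 0.055  0.1072] yaw01 -87.67
```

```bash
python3 -m inch '[[[0.002,-0.002,0.02],-0.5],[[0,0,0.03],0],[[0,0,0.03],0],[[0,0,0.02],0],[[0,0,0.006],0],[[0,0,0],0],[[0,0,0],0]]'; python3 -m inch '[[[0,0,0],0],[[0,0,0],0],[[0,0,0],0],[[0,0,0],0],[[0,0,0],0]]' 0.7 12
```

```text
time: 7.8
position: [0.4274, -0.0502, 0.0046]
tcp_rot: [[-0.342, 0.94, 0.002], [0.94, 0.342, 0.0], [-0.001, 0.002, -1.0]]
contact_force: [0.3, 0.3, 1.1]
finger_gap: 0.079
grip_force: 0.0
time: 8.3
position: [0.427, -0.05, 0.0041]
tcp_rot: [[-0.342, 0.94, 0.001], [0.94, 0.342, 0.0], [-0.0, 0.001, -1.0]]
contact_force: [-0.9, -0.5, 6.9]
finger_gap: 0.0554
grip_force: 12.0
```

```bash
python3 -m inch '[[[0,0,-0.005],0],[[0,0,-0.02],0],[[0,0,-0.03],0],[[0,0,0],0],[[0,0,0],0]]'
python3 - <<'E'
from h import *
go(.6308,-.1401,.06,-79)
c=camera('side');cv2.imwrite('pics/s4.png',cv2.resize(c['pixels'][180:330,200:400,::-1],(800,600)))
E
```

```text
time: 8.8
position: [0.4267, -0.0499, 0.059]
tcp_rot: [[-0.342, 0.94, 0.001], [0.94, 0.342, 0.0], [-0.0, 0.001, -1.0]]
contact_force: [-1.3, -0.1, -0.4]
finger_gap: 0.0558
grip_force: 12.0
t 8.8 curyaw 110.01 twist 9.01 shift [-0.1275  0.1831 -0.001 ] q7 0.57
```

View pics/s4.png

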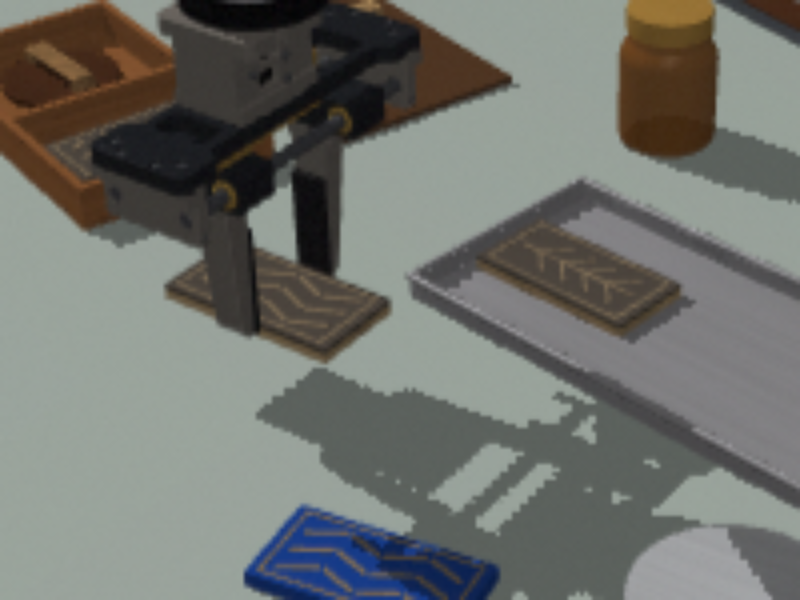

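Block 2 is held level at crop (280,300), so I'll carry it over the galley.

```bash
python3 -m inch '[[[0,0,0],4.5],[[0,0,0],4.5],[[-0.015,0.02,0],0],[[-0.025,0.037,0],0],[[-0.025,0.037,0],0],[[-0.025,0.037,0],0],[[-0.025,0.037,0],0],[[-0.012,0.015,0],0],[[0,0,0],0],[[0,0,0],0],[[0,0,0],0]]'
python3 - <<'E'
from h import *
go(.6308,-.1401,.02,-79)
c=camera('top');p=c['pixels'];cv2.imwrite('pics/t5.png',cv2.resize(p[120:260,280:480,::-1],(800,560)))
E
```

```text
time: 9.95
position: [0.6285, -0.139, 0.0575]
tcp_rot: [[-0.191, 0.982, -0.003], [0.982, 0.191, 0.001], [0.001, -0.003, -1.0]]
contact_force: [-0.0, 0.0, -0.1]
finger_gap: 0.0554
grip_force: 12.0
t 9.95 curyaw 101.01 twist 0.01 shift [-0.0015  0.0021  0.0375] q7 0.57
```

View pics/t5.png

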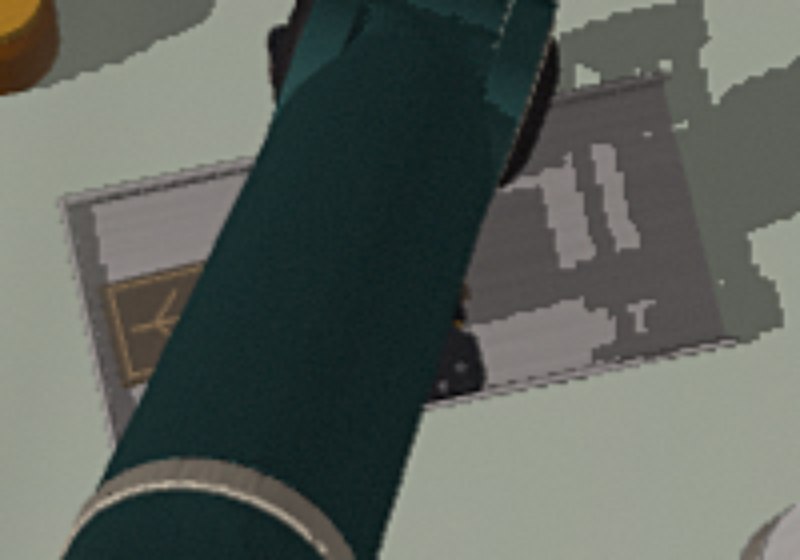

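The arm hides the blocks from above, so I'll lower by dead reckoning and watch the force.

```bash
python3 -m inch '[[[-0.0015,0.002,0.01],0],[[0,0,0.015],0],[[0,0,0.008],0],[[0,0,0.003],0],[[0,0,0],0],[[0,0,0],0]]' - 6; python3 -m inch '[[[0,0,0.001],0],[[0,0,0.001],0],[[0,0,0.001],0],[[0,0,0],0]]';  python3 -m inch '[[[0,0,0.001],0],[[0,0,0.001],0],[[0,0,0],0]]'
```

```text
time: 10.6
position: [0.6327, -0.141, 0.0227]
tcp_rot: [[-0.191, 0.982, 0.0], [0.982, 0.191, -0.0], [-0.0, 0.0, -1.0]]
contact_force: [-0.5, 0.2, -0.1]
finger_gap: 0.0561
grip_force: 6.0
time: 11.0
position: [0.6326, -0.1409, 0.0196]
tcp_rot: [[-0.191, 0.982, 0.0], [0.982, 0.191, 0.0], [0.0, 0.0, -1.0]]
contact_force: [-0.2, 0.4, 0.1]
finger_gap: 0.0556
grip_force: 6.0
time: 11.3
position: [0.6325, -0.1409, 0.0174]
tcp_rot: [[-0.191, 0.982, -0.0], [0.982, 0.191, 0.0], [0.0, -0.0, -1.0]]
contact_force: [0.3, -0.7, -0.9]
finger_gap: 0.0559
grip_force: 6.0
```

```bash
python3 -m inch '[[[0,0,0.001],0],[[0,0,0.001],0],[[0,0,0],0]]' - 4; python3 -m inch '[[[0,0,0.001],0],[[0,0,0.001],0],[[0,0,0],0]]'
python3 - <<'E'
from h import *
c=camera('side');cv2.imwrite('pics/s6.png',cv2.resize(c['pixels'][200:320,290:450,::-1],(800,600)))
E
```

```text
time: 11.6
position: [0.6327, -0.1411, 0.0156]
tcp_rot: [[-0.191, 0.982, 0.0], [0.982, 0.191, -0.0], [-0.0, 0.0, -1.0]]
contact_force: [0.2, -0.4, 0.8]
finger_gap: 0.056
grip_force: 4.0
time: 11.9
position: [0.6327, -0.1412, 0.0136]
tcp_rot: [[-0.19, 0.982, 0.0], [0.982, 0.19, -0.0], [-0.0, 0.0, -1.0]]
contact_force: [0.1, -0.6, 0.5]
finger_gap: 0.0562
grip_force: 4.0
```

View pics/s6.png

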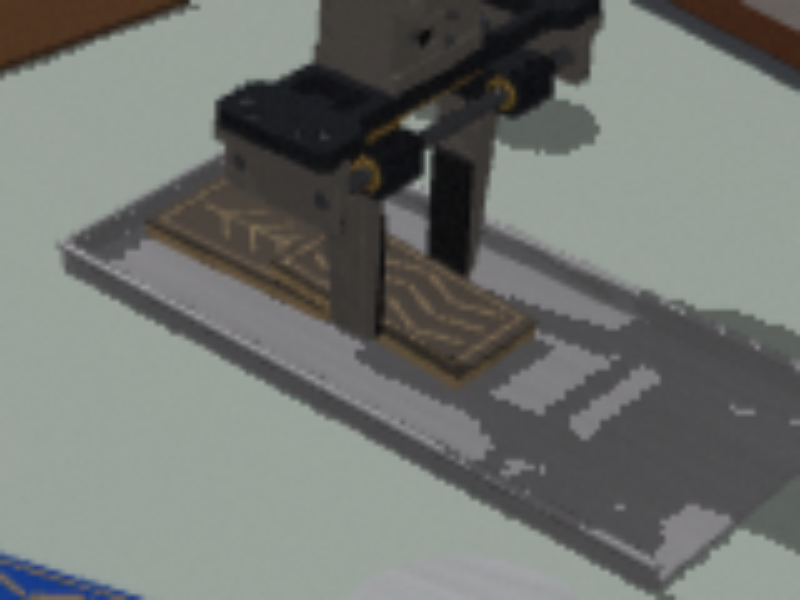

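Block 2's upper end lies over the leaf block, in line with it, and the block pivots in the light grip. I'll lower a touch more, release, back off and look.

```bash
python3 -m inch '[[[0,0,0.001],0],[[0,0,0.001],0],[[0,0,0.001],0],[[0,0,0],0]]' - 3; python3 -m inch '[[[0,0,0],0],[[0,0,0],0],[[0,0,0],0],[[0,0,-0.01],0],[[0,0,-0.03],0],[[0,0,-0.04],0],[[0,0,-0.02],0]]' 0.25
python3 -c "
from h import *
go(.4769,.2292,.1,2)"
```

```text
time: 12.35
position: [0.6327, -0.141, 0.0107]
tcp_rot: [[-0.191, 0.982, 0.0], [0.982, 0.191, 0.0], [-0.0, 0.0, -1.0]]
contact_force: [-0.2, -0.0, 3.7]
finger_gap: 0.0559
grip_force: 3.0
time: 13.05
position: [0.6342, -0.1415, 0.1145]
tcp_rot: [[-0.19, 0.982, 0.005], [0.982, 0.19, -0.001], [-0.002, 0.004, -1.0]]
contact_force: [-0.0, -0.2, 0.7]
finger_gap: 0.069
grip_force: 0.0
t 13.05 curyaw 100.97 twist -81.03 shift [0.1443 0.376  0.0145] q7 0.55
```

```bash
python3 -m inch '[[[0,0,0],-8.1],[[0,0,0],-8.1],[[0,0,0],-8.1],[[0,0,0],-8.1],[[0,0,0],-8.1],[[0,0,0],-8.1],[[0,0,0],-8.1],[[0,0,0],-8.1],[[0,0,0],-8.1],[[0,0,0],-8.1],[[0.0144,0.0376,0],0],[[0.0144,0.0376,0],0],[[0.0144,0.0376,0],0],[[0.0144,0.0376,0],0],[[0.0144,0.0376,0],0],[[0.0144,0.0376,0],0],[[0.0144,0.0376,0],0],[[0.0144,0.0376,0],0],[[0.0144,0.0376,0],0],[[0.0144,0.0376,0],0]]'
python3 - <<'E'
from h import *
go(.4769,.2292,.010,2)
c=camera('side');a=c['pixels'];cv2.imwrite('pics/s7.png',np.hstack([cv2.resize(a[170:270,310:410,::-1],(400,400)),cv2.resize(a[150:250,170:270,::-1],(400,400))]))
c=camera('top');a=c['pixels'];cv2.imwrite('pics/t7.png',a[:,:,::-1])
E
```

```text
time: 15.05
position: [0.4752, 0.2311, 0.1115]
tcp_rot: [[-0.999, -0.034, 0.001], [-0.034, 0.999, 0.0], [-0.001, 0.0, -1.0]]
contact_force: [0.5, 0.1, 0.7]
finger_gap: 0.0691
grip_force: 0.0
t 15.05 curyaw -178.04 twist -0.04 shift [-0.0016 -0.002   0.1015] q7 1.04
```

View pics/s7.png

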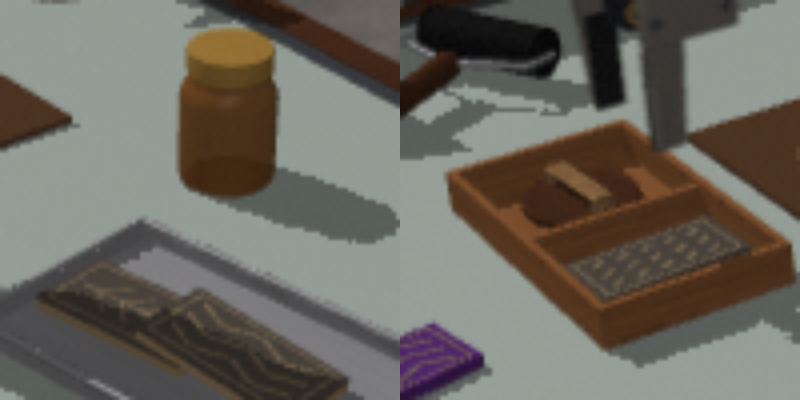

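I've now viewed 11 pictures, one over the allowed 10, so I'll work from numbers only from here. The last view shows block 2 shingled on block 1. Block 3's corners in the right half are at (567,262),(720,216),(752,246),(605,300), and the box rim corners at (605,312),(792,246),(628,122),(448,175).

```bash
python3 - <<'E'
from h import *
c=camera('side'); S=lambda L:(np.array(L)-[400,0])/4+[170,150]-.4
b,_=quad(c,S([(567,262),(720,216),(752,246),(605,300)]),.015,'b3')
x,_=quad(c,S([(605,312),(792,246),(628,122),(448,175)]),.030,'box')
d=cast(c,S([(540,232),(700,188)]),.030);print('divider near edge',d.round(4))
c=camera('top');p=c['pixels'];hsv=cv2.cvtColor(p,cv2.COLOR_RGB2HSV).astype(int)
ax=np.array([np.cos(np.radians(-79.6)),np.sin(np.radians(-79.6))]);ay=np.array([-ax[1],ax[0]])
v,u=np.mgrid[:480,:640]; P=cast(c,np.c_[u.ravel(),v.ravel()],.012)[:,:2]-[.6053,-.0042]
X=(P@ax).reshape(480,640);Y=(P@ay).reshape(480,640)
m=(hsv[...,1]>55)&(X>-.0)&(X<.33)&(abs(Y)<.066)
print('n',m.sum())
for a in np.arange(0,.28,.01):
    s=m&(X>=a)&(X<a+.01)
    if s.sum()>3: print(round(a,2),s.sum(),Y[s].min().round(4),Y[s].max().round(4))
print('xmax',np.sort(X[m])[-10:].round(4))
# block3 in top
P=cast(c,np.c_[u.ravel(),v.ravel()],.015)[:,:2].reshape(480,640,2)
m3=(hsv[...,1]<120)&(abs(P[...,0]-.477)<.06)&(abs(P[...,1]-.226)<.046)
for a in np.arange(.42,.54,.02):
    s=m3&(abs(P[...,0]-a)<.005)
    if s.sum()>3: print(round(a,2),s.sum(),P[...,1][s].min().round(4),P[...,1][s].max().round(4))
E
```

```text
b3 ctr [0.4822 0.227 ] sides [0.1107 0.0496 0.1092 0.0593] yaw01 0.57
box ctr [0.4749 0.2768] sides [0.1337 0.2298 0.1374 0.2323] yaw01 1.03
divider near edge [[0.4209 0.2778 0.03  ]
 [0.5345 0.2703 0.03  ]]
n 2183
0.0 37 -0.0301 0.0236
0.01 112 -0.0309 0.0249
0.02 121 -0.0306 0.0256
0.03 119 -0.0302 0.0252
0.04 115 -0.0296 0.0259
0.05 118 -0.0297 0.0262
0.06 115 -0.0293 0.0266
0.07 118 -0.029 0.0269
0.08 114 -0.0286 0.0295
0.09 122 -0.0283 0.0289
0.1 118 -0.0284 0.0288
0.11 119 -0.028 0.0284
0.12 118 -0.0277 0.0287
0.13 118 -0.0278 0.0287
0.14 118 -0.0279 0.0281
0.15 115 -0.028 0.028
0.16 117 -0.0281 0.0279
0.17 117 -0.0282 0.0279
0.18 119 -0.0283 0.0278
0.19 33 -0.027 0.0273
xmax [0.1921 0.1923 0.1923 0.1924 0.1925 0.1926 0.1926 0.1928 0.1929 0.1932]
0.42 35 0.2063 0.2709
0.44 134 0.2 0.2689
0.46 129 0.1811 0.2711
0.48 208 0.1811 0.2713
0.5 196 0.181 0.2714
0.52 172 0.1809 0.2715
0.54 34 0.1809 0.2716
```

```bash
python3 - <<'E'
from h import *
c=camera('top'); p=cv2.imread('pics/t3.png')
T=lambda u,v:[(u*.3+90-.35,v*.3+130-.35)]
print('outer wall',cast(c,T(450,455),.03)[0],'b3 R',cast(c,T(392,455),.015)[0],'b3 L',cast(c,T(304,455),.015)[0])
print(proj(c,[(.477,.2725,.03),(.477,.2785,.03),(.477,.229,.015)]))
img=camera('top')['pixels']; hsv=cv2.cvtColor(img,cv2.COLOR_RGB2HSV)
v=int(proj(c,[(.46,.25,.02)])[0][1]); print(v,[(u,hsv[v,u].tolist()) for u in range(160,230,2)])
img=cv2.cvtColor(p,cv2.COLOR_BGR2HSV); print([(u,img[455,u].tolist()) for u in range(260,500,8)])
E
```

```text
outer wall [0.47361568 0.16260106 0.03      ] b3 R [0.47614063 0.20152991 0.015     ] b3 L [0.47769141 0.25689683 0.015     ]
[[171.63549428 266.00278063]
 [168.7397513  266.0835448 ]
 [194.15263234 266.10722041]]
274 [(160, [90, 118, 26]), (162, [90, 108, 26]), (164, [90, 138, 24]), (166, [85, 118, 28]), (168, [88, 138, 24]), (170, [82, 137, 28]), (172, [90, 96, 24]), (174, [95, 211, 23]), (176, [14, 162, 60]), (178, [14, 196, 74]), (180, [13, 177, 78]), (182, [18, 67, 84]), (184, [16, 61, 63]), (186, [17, 92, 103]), (188, [17, 97, 110]), (190, [15, 65, 71]), (192, [15, 67, 76]), (194, [16, 99, 126]), (196, [12, 65, 67]), (198, [16, 66, 73]), (200, [16, 85, 96]), (202, [15, 99, 116]), (204, [16, 63, 69]), (206, [16, 102, 123]), (208, [14, 86, 62]), (210, [14, 199, 73]), (212, [13, 187, 71]), (214, [13, 182, 126]), (216, [14, 189, 120]), (218, [13, 188, 121]), (220, [14, 187, 120]), (222, [14, 195, 119]), (224, [13, 179, 54]), (226, [60, 17, 92]), (228, [45, 24, 86])]
[(260, [90, 109, 28]), (268, [88, 170, 21]), (276, [20, 35, 65]), (284, [13, 197, 83]), (292, [13, 185, 84]), (300, [13, 173, 84]), (308, [16, 83, 101]), (316, [15, 61, 75]), (324, [16, 104, 130]), (332, [16, 65, 74]), (340, [15, 66, 77]), (348, [17, 102, 130]), (356, [15, 68, 75]), (364, [17, 75, 78]), (372, [17, 100, 127]), (380, [16, 70, 77]), (388, [17, 81, 97]), (396, [13, 168, 76]), (404, [12, 180, 85]), (412, [13, 188, 106]), (420, [13, 187, 134]), (428, [13, 188, 133]), (436, [14, 187, 132]), (444, [12, 184, 79]), (452, [24, 42, 84]), (460, [41, 22, 92]), (468, [41, 22, 91]), (476, [45, 22, 92]), (484, [43, 19, 93]), (492, [47, 25, 93])]
```

Block 3 sits about 6 mm nearer the divider than the middle of the pocket, too tight for a finger. I'll press lightly on it with shut fingers and drag it to the middle first.

```bash
python3 -m inch '[[[-0.0016,-0.002,0],0],[[0,0,0.02],0],[[0,0,0.03],0],[[0,0,0.025],0],[[0,0,0.012],0],[[0,0,0.004],0],[[0,0,0],0],[[0,0,0],0]]' 1; python3 -m inch '[[[0,0,0.001],0],[[0,0,0.001],0],[[0,0,0.001],0],[[0,0,0],0]]';python3 -m inch '[[[0,0,0.001],0],[[0,0,0.001],0],[[0,0,0],0]]'
```

```text
time: 16.15
position: [0.4782, 0.2281, 0.0206]
tcp_rot: [[-0.999, -0.034, 0.002], [-0.034, 0.999, 0.001], [-0.002, 0.001, -1.0]]
contact_force: [0.6, 0.2, -0.8]
finger_gap: 0.0069
grip_force: 0.0
time: 16.55
position: [0.4773, 0.2279, 0.0167]
tcp_rot: [[-0.999, -0.035, 0.0], [-0.035, 0.999, 0.0], [-0.0, 0.0, -1.0]]
contact_force: [-0.9, 0.5, 0.3]
finger_gap: 0.0006
grip_force: 0.0
time: 16.85
position: [0.4774, 0.2279, 0.0154]
tcp_rot: [[-0.999, -0.035, 0.0], [-0.035, 0.999, -0.0], [-0.0, -0.0, -1.0]]
contact_force: [-2.2, -1.6, 8.4]
finger_gap: 0.0008
grip_force: 4.4
```

```bash
python3 -m inch '[[[0,-0.001,0],0],[[0,-0.001,0],0],[[0,-0.001,0],0],[[0,-0.001,0],0],[[0,-0.001,0],0],[[0,-0.001,0],0],[[0,-0.001,0],0],[[0,0,0],0],[[0,0,-0.005],0],[[0,0,-0.015],0],[[0,0,-0.03],0],[[0,0,-0.03],0],[[0,0,0],0]]'
cat > m3.py <<'E'
from h import *
c=camera('top');hsv=cv2.cvtColor(c['pixels'],cv2.COLOR_RGB2HSV).astype(int)
v,u=np.mgrid[:480,:640];P=cast(c,np.c_[u.ravel(),v.ravel()],.015)[:,:2].reshape(480,640,2)
s=(hsv[...,1]<110)&(hsv[...,2]>40)&(abs(P[...,0]-.477)<.06)&(abs(P[...,1]-.226)<.046)&(hsv[...,0]<22)
s=cv2.morphologyEx(s.astype(np.uint8),cv2.MORPH_CLOSE,np.ones((3,3)))
n,l,st,_=cv2.connectedComponentsWithStats(s);k=1+st[1:,4].argmax();m=l==k
print(st[k],cv2.minAreaRect((P[m]*1000).astype(np.float32)))
for a in np.arange(.42,.54,.015):
    t=m&(abs(P[...,0]-a)<.004)
    if t.sum()>3: print(round(a,3),P[...,1][t].min().round(4),P[...,1][t].max().round(4))
E
python3 m3.py
```

```text
time: 18.15
position: [0.4797, 0.2214, 0.098]
tcp_rot: [[-0.999, -0.034, 0.006], [-0.034, 0.999, 0.002], [-0.006, 0.002, -1.0]]
contact_force: [0.4, 0.5, 1.1]
finger_gap: 0.0003
grip_force: 0.0
[182 238  32  55 868] ((481.07781982421875, 222.42987060546875), (114.02620697021484, 64.6252212524414), 3.5906307697296143)
0.435 0.1937 0.2418
0.45 0.1937 0.2481
0.465 0.1958 0.2502
0.48 0.1937 0.2524
0.495 0.2251 0.242
0.51 0.2252 0.2504
0.525 0.2252 0.2505
0.54 0.2358 0.2421
```

```bash
python3 -m inch '[[[0.001,0.001,0],0],[[0.001,0,0],0],[[0,0,0],0],[[0,0,0.02],0],[[0,0,0.025],0],[[0,0,0.015],0],[[0,0,0.007],0],[[0,0,0],0],[[0,0,0],0]]' 0.305; python3 -c "
from h import *
go(.4775,.2228,.010,2)"
```

```text
time: 19.1
position: [0.4757, 0.2219, 0.0278]
tcp_rot: [[-0.999, -0.035, 0.0], [-0.035, 0.999, 0.0], [-0.0, 0.0, -1.0]]
contact_force: [0.4, 0.4, 0.4]
finger_gap: 0.0644
grip_force: 0.0
t 19.1 curyaw -178.01 twist -0.01 shift [-0.0018  0.0008  0.0178] q7 1.03
```

Both fingers are below the rim and free. I'll finish the descent and grip.

```bash
python3 -m inch '[[[-0.0018,0.0008,0.004],0],[[0,0,0.005],0],[[0,0,0.005],0],[[0,0,0.003],0],[[0,0,0],0],[[0,0,0],0]]'; python3 -m inch '[[[0,0,0],0],[[0,0,0],0],[[0,0,0],0],[[0,0,0],0],[[0,0,0],0]]' 0.7 12
```

```text
time: 19.7
position: [0.4772, 0.2226, 0.0105]
tcp_rot: [[-0.999, -0.035, -0.0], [-0.035, 0.999, -0.0], [0.0, -0.0, -1.0]]
contact_force: [-0.8, -0.0, -0.0]
finger_gap: 0.0639
grip_force: 0.0
time: 20.2
position: [0.4773, 0.2227, 0.0107]
tcp_rot: [[-0.999, -0.035, 0.0], [-0.035, 0.999, 0.0], [-0.0, 0.0, -1.0]]
contact_force: [-0.5, 0.7, 0.0]
finger_gap: 0.0552
grip_force: 12.0
```

```bash
python3 -m inch '[[[0,0,-0.005],0],[[0,0,-0.015],0],[[0,0,-0.03],0],[[0,0,-0.03],0],[[0,0,0],0],[[0,0,0],0]]'; python3 - <<'E'
from h import *
o=readout.get_obs();R=o['tcp_rot'];v=np.array([.6447,-.2135,.0])-o['position'];print('shift before twist',(R.T@v).round(4))
# block check: project & sample hue under held block ends in side view
c=camera('side');hsv=cv2.cvtColor(c['pixels'],cv2.COLOR_RGB2HSV)
z=o['position'][2]
for dx in(-.06,-.05,-.04,.04,.05,.06):
    u=proj(c,[(o['position'][0]+dx,o['position'][1]-.02+dx*.035,z+.004)])[0].round().astype(int);print(dx,u,hsv[u[1],u[0]])
for y in(.2226,): print('pocket floor',hsv[tuple(proj(c,[(.477,y,.006)])[0].round().astype(int)[::-1])])
E
```

```text
time: 20.8
position: [0.4775, 0.2227, 0.0912]
tcp_rot: [[-0.999, -0.035, 0.001], [-0.035, 0.999, 0.001], [-0.001, 0.0, -1.0]]
contact_force: [0.5, -0.7, -1.1]
finger_gap: 0.0559
grip_force: 12.0
shift before twist [-0.1519 -0.4417  0.0912]
-0.06 [213 197] [ 16 141  65]
-0.05 [217 196] [15 51 70]
-0.04 [220 194] [16 52 74]
0.04 [249 185] [13 51 45]
0.05 [252 184] [16 64 52]
0.06 [255 183] [ 13 133  69]
pocket floor [ 13 160 124]
```

```bash
python3 -m inch '[[[-0.006,-0.018,0],0],[[-0.0122,-0.0353,0],0],[[-0.0122,-0.0353,0],0],[[-0.0122,-0.0353,0],0],[[-0.0122,-0.0353,0],0],[[-0.0122,-0.0353,0],0],[[-0.0122,-0.0353,0],0],[[-0.0122,-0.0353,0],0],[[-0.0122,-0.0353,0],0],[[-0.0122,-0.0353,0],0],[[-0.0122,-0.0353,0],0],[[-0.0122,-0.0353,0],0],[[-0.0122,-0.0353,0],0],[[0,0,0],0]]'; python3 -m inch '[[[0,0,0],8.12],[[0,0,0],8.12],[[0,0,0],8.12],[[0,0,0],8.12],[[0,0,0],8.12],[[0,0,0],8.12],[[0,0,0],8.12],[[0,0,0],8.12],[[0,0,0],8.12],[[0,0,0],8.12],[[0,0,0],0],[[0,0,0],0]]'; python3 -c "
from h import *
go(.6447,-.2135,.027,-79.2)"
```

```text
time: 22.25
position: [0.6439, -0.2207, 0.0884]
tcp_rot: [[-1.0, -0.027, -0.002], [-0.027, 1.0, -0.004], [0.002, -0.004, -1.0]]
contact_force: [0.1, -0.6, 0.2]
finger_gap: 0.0556
grip_force: 12.0
time: 23.45
position: [0.6442, -0.2125, 0.0893]
tcp_rot: [[-0.191, 0.982, -0.002], [0.982, 0.191, 0.0], [0.001, -0.002, -1.0]]
contact_force: [-0.2, -0.9, -0.8]
finger_gap: 0.0554
grip_force: 12.0
t 23.45 curyaw 101.02 twist 0.22 shift [-0.001   0.0003  0.0623] q7 0.66
```

```bash
python3 -m inch '[[[-0.001,0.0,0.015],0],[[0,0,0.025],0],[[0,0,0.015],0],[[0,0,0.006],0],[[0,0,0],0],[[0,0,0],0]]' - 6; python3 -m inch '[[[0,0,0.001],0],[[0,0,0.001],0],[[0,0,0.001],0],[[0,0,0.001],0],[[0,0,0],0]]' - 4;  python3 -m inch '[[[0,0,0.001],0],[[0,0,0.001],0],[[0,0,0.001],0],[[0,0,0],0]]'; python3 -c "
from h import *
go(.6447,-.2135,.012,-79.2)"
```

```text
time: 24.05
position: [0.6455, -0.2147, 0.03]
tcp_rot: [[-0.187, 0.982, 0.001], [0.982, 0.187, -0.0], [-0.0, 0.001, -1.0]]
contact_force: [-0.0, -0.3, -0.7]
finger_gap: 0.0564
grip_force: 6.0
time: 24.55
position: [0.645, -0.2143, 0.0255]
tcp_rot: [[-0.187, 0.982, -0.0], [0.982, 0.187, 0.0], [0.0, -0.0, -1.0]]
contact_force: [0.2, -0.2, -1.0]
finger_gap: 0.0555
grip_force: 4.0
time: 24.95
position: [0.645, -0.2143, 0.0224]
tcp_rot: [[-0.187, 0.982, -0.0], [0.982, 0.187, 0.0], [0.0, -0.0, -1.0]]
contact_force: [0.1, 0.1, -0.5]
finger_gap: 0.0564
grip_force: 4.0
t 24.95 curyaw 100.79 twist -0.01 shift [ 0.0008 -0.0001  0.0104] q7 0.68
```

```bash
python3 -m inch '[[[0,0,0.001],0],[[0,0,0.001],0],[[0,0,0.001],0],[[0,0,0],0]]' - 3;  python3 -m inch '[[[0,0,0.001],0],[[0,0,0.001],0],[[0,0,0.001],0],[[0,0,0],0]]'; python3 -m inch '[[[0,0,0.001],0],[[0,0,0.001],0],[[0,0,0.001],0],[[0,0,0],0]]'
```

```text
time: 25.35
position: [0.645, -0.2143, 0.0194]
tcp_rot: [[-0.187, 0.982, -0.0], [0.982, 0.187, 0.0], [0.0, -0.0, -1.0]]
contact_force: [0.4, 0.0, -1.4]
finger_gap: 0.0561
grip_force: 3.0
time: 25.75
position: [0.645, -0.2143, 0.0164]
tcp_rot: [[-0.187, 0.982, -0.0], [0.982, 0.187, 0.0], [0.0, -0.0, -1.0]]
contact_force: [0.5, -0.1, -0.6]
finger_gap: 0.0558
grip_force: 3.0
time: 26.15
position: [0.6453, -0.2143, 0.0138]
tcp_rot: [[-0.187, 0.982, 0.0], [0.982, 0.187, -0.0], [-0.0, 0.0, -1.0]]
contact_force: [-0.2, -0.1, 0.7]
finger_gap: 0.0559
grip_force: 3.0
```

```bash
python3 -m inch '[[[0,0,0.001],0],[[0,0,0.001],0],[[0,0,0],0]]'; python3 -m inch '[[[0,0,0],0],[[0,0,0],0],[[0,0,0],0],[[0,0,-0.01],0],[[0,0,-0.03],0],[[0,0,-0.04],0],[[0,0,-0.03],0]]' 0.25; python3 -m inch '[[[0.03,0.0,0],0],[[0.04,0.0,0],0],[[0.04,0.0,0],0],[[0.04,0,0],0],[[0.04,0.0,0],0],[[0.04,0,0],0],[[0.04,0,0],0],[[0.04,0,0],0],[[0.04,0,0],0],[[0.04,0,0],0],[[0,0,0],0],[[0,0,0],0]]'
cat > m4.py <<'E'
from h import *
c=camera('top');p=c['pixels'];hsv=cv2.cvtColor(p,cv2.COLOR_RGB2HSV).astype(int)
ax=np.array([np.cos(np.radians(-79.6)),np.sin(np.radians(-79.6))]);ay=np.array([-ax[1],ax[0]])
v,u=np.mgrid[:480,:640]; P=cast(c,np.c_[u.ravel(),v.ravel()],.012)[:,:2]-[.6053,-.0042]
X=(P@ax).reshape(480,640);Y=(P@ay).reshape(480,640)
m=(hsv[...,1]>55)&(X>-.0)&(X<.33)&(abs(Y)<.066)
for a in np.arange(0,.3,.01):
    s=m&(X>=a)&(X<a+.01)
    if s.sum()>3: print(round(a,2),s.sum(),Y[s].min().round(4),Y[s].max().round(4))
print('xmax',np.sort(X[m])[-5:].round(4))
# brightness profile down the middle: outline lines / end edges
for a in np.arange(.0,.29,.004):
    s=(abs(X-a)<.002)&(abs(Y)<.015); print(round(a,3),int(hsv[...,2][s].mean()),end='; ')
E
python3 m4.py
```

```text
time: 26.45
position: [0.6454, -0.2146, 0.0118]
tcp_rot: [[-0.187, 0.982, 0.001], [0.982, 0.187, -0.0], [-0.0, 0.001, -1.0]]
contact_force: [-0.6, 0.2, 3.5]
finger_gap: 0.0558
grip_force: 3.0
time: 27.15
position: [0.6457, -0.2148, 0.1244]
tcp_rot: [[-0.187, 0.982, 0.002], [0.982, 0.187, -0.001], [-0.001, 0.002, -1.0]]
contact_force: [0.7, 0.2, -0.5]
finger_gap: 0.069
grip_force: 0.0
time: 28.35
position: [0.5719, 0.1698, 0.1221]
tcp_rot: [[-0.19, 0.982, 0.001], [0.982, 0.19, 0.0], [0.0, 0.001, -1.0]]
contact_force: [0.5, -0.2, 0.9]
finger_gap: 0.0691
grip_force: 0.0
0.0 38 -0.0301 0.0253
0.01 105 -0.0309 0.0249
0.02 118 -0.0306 0.026
0.03 117 -0.0302 0.0252
0.04 111 -0.0296 0.0263
0.05 114 -0.03 0.0267
0.06 111 -0.0293 0.0266
0.07 116 -0.029 0.0269
0.08 114 -0.0286 0.0295
0.09 120 -0.0283 0.0294
0.1 118 -0.0279 0.0293
0.11 119 -0.0276 0.0284
0.12 118 -0.0277 0.0296
0.13 119 -0.0278 0.0287
0.14 118 -0.0279 0.0286
0.15 117 -0.028 0.0285
0.16 114 -0.0281 0.0288
0.17 119 -0.0282 0.0283
0.18 122 -0.0283 0.0287
0.19 116 -0.0284 0.0277
0.2 117 -0.028 0.0272
0.21 121 -0.0285 0.0284
0.22 116
[... 186 characters left out ...]
04 80; 0.008 71; 0.012 94; 0.016 50; 0.02 47; 0.024 48; 0.028 67; 0.032 76; 0.036 84; 0.04 62; 0.044 50; 0.048 47; 0.052 54; 0.056 54; 0.06 52; 0.064 48; 0.068 53; 0.072 51; 0.076 54; 0.08 50; 0.084 49; 0.088 50; 0.092 69; 0.096 49; 0.1 60; 0.104 58; 0.108 59; 0.112 63; 0.116 61; 0.12 58; 0.124 63; 0.128 61; 0.132 61; 0.136 61; 0.14 58; 0.144 61; 0.148 68; 0.152 69; 0.156 73; 0.16 65; 0.164 73; 0.168 65; 0.172 84; 0.176 61; 0.18 76; 0.184 80; 0.188 73; 0.192 64; 0.196 72; 0.2 84; 0.204 83; 0.208 66; 0.212 67; 0.216 78; 0.22 79; 0.224 66; 0.228 56; 0.232 61; 0.236 67; 0.24 63; 0.244 51; 0.248 50; 0.252 64; 0.256 63; 0.26 52; 0.264 54; 0.268 66; 0.272 57; 0.276 77; 0.28 84; 0.284 79; 0.288 78;
```

Measured from above, block 2 is unmoved, 75 mm down from block 1. Block 3's centre is about 79 mm past block 2's, so it overlaps by about 31 mm and is in line within 2 mm. The arm is clear of everything, so I'll hand in.

```bash
python3 -c "
from station import workorder
print(workorder.finish_job())"
```

```text
the job is handed in; nothing more can be done
None
```

I handed the job in at about 28 s: blocks 2 and 3 measured shingled and in line from above (about 35 and 31 mm overlap, block 3's tilt not checked by camera), the cover is on the glass beside the box, and the tin, jar and knife were not approached; no verdict came back, and I viewed 11 pictures, one over the limit of 10.

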